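# Trip-test the worktop RCD and offer the socket tester up to its outlet

## Task

Check the worktop power unit before it goes into use: press the RCD's test button so that its toggle drops, then put the toggle back up to ON. After that take the plug-in socket tester out of its open case and, without disturbing the teapot in between or the two mills behind it and without touching the unit with the tester, bring it over the unit's outlet and stop with the tip of its longest pin about a centimetre above the outlet's face, upright and with each pin in line with its own slot. Finish still holding it there, quite still and clear of everything: I plug in only when I am ready to read its lamps.

Things in the scene. Friction and masses are not known exactly. Their poses are not given: they have to be found in the camera images.
- power_unit: power unit, fixed on the worktop on the robot's left or right: aluminium trough 96 (x) x 180 (y) x 38 mm with white modules, turned up to 0.35 rad. Origin: centre of its underside; z up, +x away from the robot. The RCD (raised front 46 x 72 mm, its top 42.5 mm above the worktop) fills the +y end, the three-slot outlet the -y end.
- rcd_lever (a joint): toggle of the RCD, hinged along the unit's y axis at (0, 64, 36) mm in the unit's frame: 0 = ON, leaning 0.5 rad to the unit's +x (away from the robot); 1.0 = dropped (tripped), leaning 0.5 rad to the unit's -x. Snaps over its centre (0.5) and stays on either side; about half a newton at the tip moves it.
- rcd_lever_tip (a point): middle of the free end of the black toggle; the toggle is 24 mm wide along the unit's y and 7.5 mm thick, its free end 28.5 mm from the hinge, about 18 mm above the RCD's front when it leans
- rcd_test (a joint): travel of the test button, 0 = out, 0.006 m = fully in (about 4 N); it springs back. The toggle drops at about 4 mm of travel.
- rcd_test_top (a point): centre of the top of the round grey test button, 15 mm diameter, 8 mm proud of the RCD's front; pressed straight down; 38 mm from the middle of the toggle along the unit's -y
- socket_face (a point): centre of the outlet on its flat top face, 41 mm above the worktop; axes as the unit's. Three slots 1.5 mm wider than the pins: earth at x +14.8 mm (away from the robot), the other two at x -7.4, y +11.1 and -11.1 mm.
- socket_earth (a point): middle of the mouth of the earth slot
- tester: loose white socket tester, 0.11 kg. Origin: middle of pin face; z up. Base 49 (x) x 47 (y) x 12 mm; grip block 42 (x) x 32 (y) mm up to z 53: grip across the 32 mm at z 15 to 53. Flat pins below: earth at x +14.8, 22.5 mm long; two at x -7.4, y +-11.1, 17.5 mm long. Three lamps on top at the -x end, away from the earth pin. It fits the outlet with its axes as the unit's.
- earth_pin_tip (a point): middle of the tip of the earth pin, the longest
- tester_case: open black case, fixed, 120 (x) x 160 (y) x 40 mm, its 18 mm lid folded flat beyond +x (to x +184). Origin: centre of the deep half's underside. The tester stands pins down in a recess at y +36 mm, axes as the case's, sunk 9 mm with 2 mm of play each side, pin face 27 mm above the worktop; it lifts straight out.
- teapot: white teapot, 130 x 245 x 129 mm high, loose, between the unit and the case, its long axis (own y) pointing roughly along the robot's x; origin: centre of its underside
- salt_mill: mill with a black head and clear body with white contents, 61 mm diameter, 161 mm high, loose, beyond the teapot; origin: centre of its underside
- pepper_mill: the same mill with grey contents, beside it
Mind the look-alikes: they are no part of the job. Several things have the shape of the power_unit; the one meant has the colours described above.

How it is judged:
On the way, in this order (a step that is already met when the one before it is completed fails the run):
1. the test button is pressed in and the toggle has dropped, with no finger on the toggle (value of joint rcd_test above 0.003 m and value of joint rcd_lever above 0.85 rad and contact force between the arm and rcd_lever below 0.3 N and distance of tester from where it was at the start of the episode below 0.015 m), for 0.02 s.
2. the button is out again and the toggle is back at ON (value of joint rcd_test below 0.0015 m and value of joint rcd_lever below 0.12 rad and distance of tester from where it was at the start of the episode below 0.015 m), for 0.2 s.
3. the tester has been lifted clear of its case in the fingers (z of earth_pin_tip in the frame of tester_case above 0.045 m and contact force between the fingers and tester above 1 N), for 0.2 s.
At the end, for the whole second after the job is handed in: Tester held still in the fingers, nothing touching the unit: earth pin tip 3 to 18 mm above the outlet's face and within 5 mm of its slot's middle, tester's middle within 5 mm of the outlet's, yaw and tilt within 0.09 rad; toggle at ON (below 0.12 rad), button out (below 1.5 mm) (horizontal distance between earth_pin_tip and socket_earth below 0.005 m and horizontal distance between tester and socket_face below 0.005 m and angle between the x axis of tester and the x axis of power_unit, either way round below 0.09 rad and angle between tester's own z axis and vertical below 0.09 rad and z of earth_pin_tip in the frame of socket_face between 0.003 and 0.018 m and contact force between tester and power_unit below 0.1 N and contact force between the fingers and tester above 1 N and contact force between the arm and power_unit below 0.3 N and linear speed of tester below 0.01 m/s and value of joint rcd_lever below 0.12 rad and value of joint rcd_test below 0.0015 m); the arm keeps its last pose, push and grip.
It fails at once if the teapot is shifted by over 15 mm (distance of teapot from where it was at the start of the episode above 0.015 m).
It fails at once if the salt mill is shifted by over 15 mm or tipped (distance of salt_mill from where it was at the start of the episode above 0.015 m or angle between salt_mill's own z axis and vertical above 0.3 rad).
It fails at once if the pepper mill is shifted by over 15 mm or tipped (distance of pepper_mill from where it was at the start of the episode above 0.015 m or angle between pepper_mill's own z axis and vertical above 0.3 rad).
It fails at once if the tester touches the unit (contact force between tester and power_unit above 0.5 N).
It also fails if it takes over 67 s, if anything falls off the work surface, if the arm or the gripper's body presses on something with over 40 N, if the wrist force passes 120 N, or if a joint passes its speed limit or range.

## Robot

A 6-joint arm with a two-finger parallel gripper is mounted at the origin on a cart in front of the work surface, level with it; the furniture and walls round the work are solid. World frame = base frame: x ahead of the robot, y to its left, z up, the work surface at z = 0. Lengths are in m, angles in rad, forces in N, time in s.
With the tool pointing down it reaches from about 0.35 to 0.8 m from the base axis. Payload 7.3 kg.
Tool frame: the origin (TCP) lies at the very end of the fingers, on their centre line; the grasp point (between the pads) lies 19 mm behind it; z points along the fingers, y is the line along which they close (so a half turn about z gives the same grasp; the last joint's range is limited). The gripper opens to 85 mm and grips with 20 to 120 N. Pads are 22 mm wide; open, the fingers measure 114 mm over their backs; the gripper's body (76 mm by 85 mm) begins 54 mm behind the grasp point. The pads swing forward as they close: fully open they stand 13 mm farther back than shut.
Start: joints at [1.188, 0.342, 1.524, -0, 1.275, -0.146], TCP at [0.123, 0.51, 0.202] pointing down, gripper open.
Joint ranges: [-2.53, 2.53], [-0.77, 2.02], [0.04, 2.7], [-1, 4.14], [0.28, 2.66], [-3.11, 3.11]. Speed limits (rad/s): [2.57, 2.57, 3.14, 3.14, 3.14, 3.14].

## Interface

Orientations are given as [roll, pitch, yaw] about the fixed x, y, z axes, in that order (R = Rz(yaw) Ry(pitch) Rx(roll)).
In Python, from plant import readout, grab_frame, close_job gives the robot as it stands. The module is installed in compiled form; this text tells all that it offers.
- The arm moves only by the tool drive_tool, never from a script. Its argument "rows" is a list of rows, each a list of 7 numbers: the turn, a rotation vector about the tool's x, y, z in degrees, then the shift along the tool's x, y, z in m, then the opening, from 0 (shut) to 1 (fully open). A call has 1 to 5 rows; each row shifts and turns the commanded pose from where the row before left it, along the tool's axes as they then stand; what a row does not reach is not made up. A row lasts 1/12 s, in which the tool goes at most 41.7 mm and 7.16 degrees, less where a joint would pass 70% of its speed; a pose out of reach is approached as far as the arm can. A call is refused whole if a number of a shift passes 0.0417 or a number of a turn 7.16, either way. A call with a gripper value outside its range is refused whole. The fingers move at their own pace and stop on an object; "force" is the grip in N (left out, the last holds). Time passes only in rows, so rows that do not move let the fingers close. It gives the time, the measured TCP pose, the force, the opening and the grip force at its end, in the units of the state.
- readout.read_state(): the state, without advancing time (a new reading comes with each control period).
- grab_frame(name): name is "scene" or "top"; returns a dict with "color" (480x640x3 uint8, red, green, blue), "mtx" (3x3 intrinsics, pixels), "rvec" (rotation vector, rad) and "tvec" (3), from world to camera coordinates, as OpenCV has them. Camera axes: x right, y down, z forward; pixel columns grow to the right and rows downward; lengths in m; the calibration is good to about 2 mm. A picture is of the moment at which its call begins. There is no depth.
- close_job(): hands the job in; it is judged then, once.
The state is a dict: "time_s": time; "q": joint angles; "qd": joint speeds; "joint_torque": joint torques, N m; "tcp_pos": TCP position; "ee_rot": TCP orientation; "wrist_force": force on the tool from outside, world axes, zero at the start; "moment": the same for the moment, N m; "opening": opening from 0.0 (shut) to 1.0 (fully open); "grip_force": force on a finger pad.
Only numpy, scipy, OpenCV 4.12 (cv2) and the standard library are available. Lean on these libraries where they do the work, as an engineer would, in place of code of your own. Each camera call takes 0.05 s, during which the arm holds its last target. There are 200 camera calls.

## Working session

There is one attempt and no reset: what is moved stays moved. The work goes in short steps, Python scripts to look and compute and a tool call to move; the robot and the scene stay as the last step left them, time stands still between calls to the robot, and variables do not carry over. Pictures are saved under pics/ and viewed, at most 10 in all, crops included, and the job is handed in when it is done.

Besides the shell and the picture viewer there is one more tool, called after "Emit:" by a JSON object that holds its "fn" and its "kwargs". drive_tool: Moves the arm, as the interface text tells. Its arguments: {"type":"object","properties":{"rows":{"type":"array"},"force":{"type":"number"}},"required":["rows"]}

```bash
mkdir -p pics
python3 - <<'E'
from plant import readout, grab_frame
import cv2,numpy as np
for n in("scene","top"):
    f=grab_frame(n); cv2.imwrite(f"pics/{n}0.png",f["color"][:,:,::-1]); np.savez(f"{n}.npz",**f)
    R=cv2.Rodrigues(f["rvec"])[0]; print(n,-R.T@np.ravel(f["tvec"]),f["mtx"][0,0])
s=readout.read_state();print(s)
E
```

```text
scene [0.28942805 0.62687228 0.81234465] 501.54875802670597
top [0.49066865 0.00878516 0.98192541] 491.2492931910593
{'time_s': 0.1, 'q': array([ 1.18798234e+00,  3.42660060e-01,  1.52489704e+00, -2.03382159e-05,
        1.27541271e+00, -1.45953406e-01]), 'qd': array([ 0.00064359, -0.00054905, -0.00224012,  0.00095553, -0.00295964,
        0.00137061]), 'joint_torque': array([ 1.19028253e-03, -4.34445691e+01, -2.46495867e+01, -3.61050561e-04,
        4.59172661e-03,  3.38411974e-05]), 'tcp_pos': array([0.12300572, 0.50998419, 0.20090038]), 'ee_rot': array([-3.14022731e+00, -1.81045755e-04,  2.90473788e+00]), 'wrist_force': array([ 0.14673486,  0.25534852, -0.18205766]), 'moment': array([-0.02597621,  0.01565018,  0.02127184]), 'grip_force': 0.0, 'opening': 1.002172538446587}
```

View pics/top0.png

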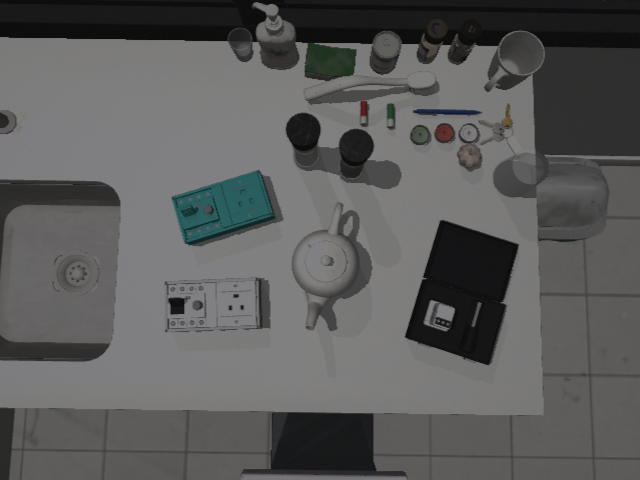

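View pics/scene0.png

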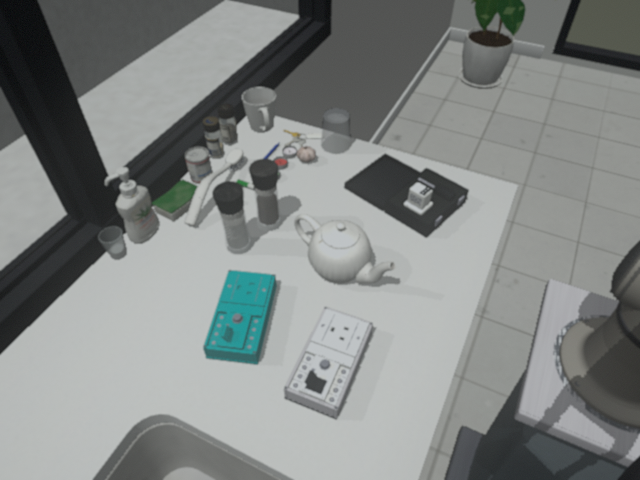

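The top view shows the white unit at about (213,304), the case at (456,325) with the tester at (440,316), the teapot at (326,265), and the mills at (304,135) and (354,150). The teal unit at (223,208) is a look-alike. Next I'll enlarge the unit and tester.

Run:
```python
import cv2,numpy as np
def crop(n,x,y,w,h,s):
    im=np.load(n+".npz")["color"][y:y+h,x:x+w,::-1].astype(float)
    im=np.clip(255*(im/255)**.6,0,255).astype(np.uint8)
    im=cv2.resize(im,None,fx=s,fy=s,interpolation=cv2.INTER_CUBIC)
    for k in range(0,w,10):
        cv2.line(im,(k*s,0),(k*s,6),(0,0,255),1)
        if k%20==0: cv2.putText(im,str(x+k),(k*s,16),0,.35,(0,0,255))
    for k in range(0,h,10):
        cv2.line(im,(0,k*s),(6,k*s),(0,0,255),1)
        if k%20==0: cv2.putText(im,str(y+k),(8,k*s+4),0,.35,(0,0,255))
    return im
cv2.imwrite("pics/c1.png",crop("top",155,265,115,80,6))
cv2.imwrite("pics/c2.png",crop("top",400,215,125,150,4))
cv2.imwrite("pics/c3.png",crop("scene",275,300,110,120,5))
```

```text
(no output)
```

View pics/c1.png

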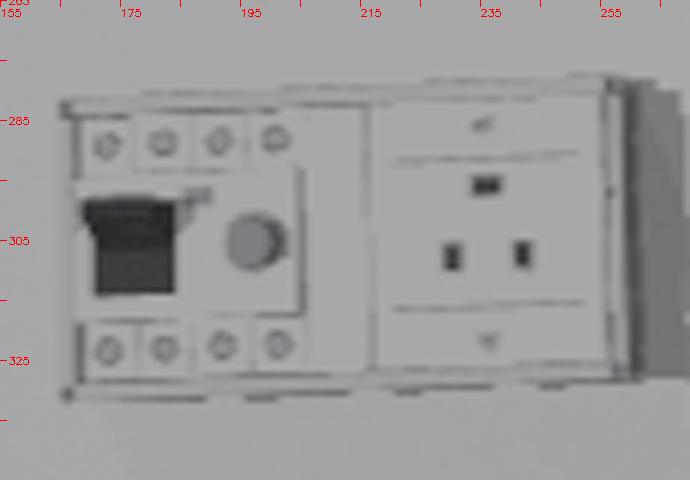

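View pics/c2.png

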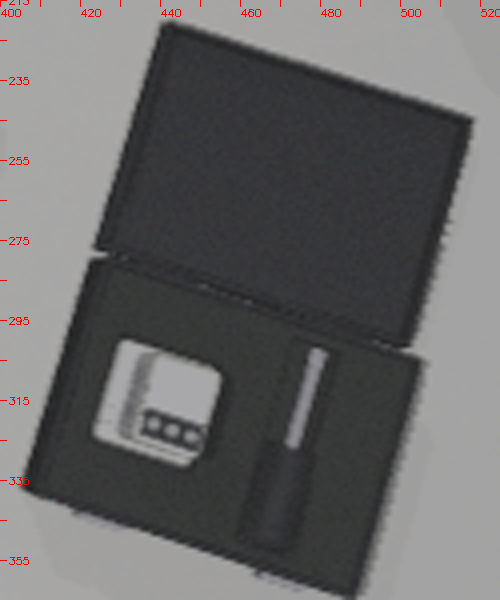

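View pics/c3.png

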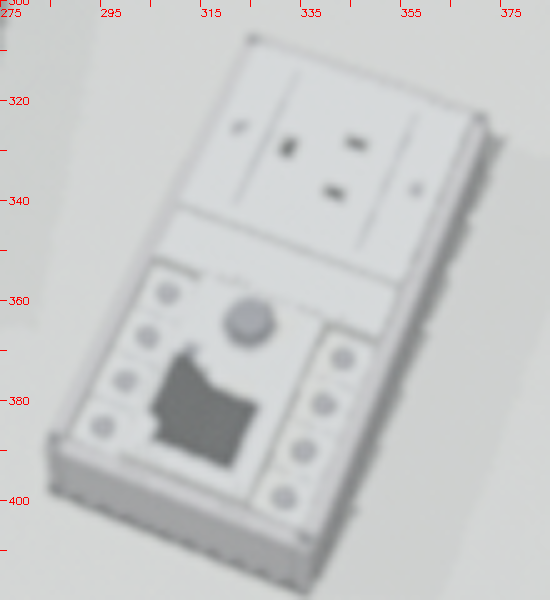

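From the crops I read these positions in full-image pixels.
- **Top view:** slots at (236,296), (230.3,307.8) and (242.2,307.5), button at (197.2,305.3), and the tester block's top corners.
- **Scene view:** slots at (332.6,329.6), (341.8,338.4) and (346.2,328.6), button at (324.8,364).

Next I fit the poses.

```bash
cat > h.py <<'E'
import numpy as np,cv2
from scipy.optimize import least_squares
C={n:np.load(n+".npz") for n in("scene","top")}
def proj(n,P): 
    c=C[n]; return cv2.projectPoints(np.atleast_2d(np.array(P,float)),c["rvec"],c["tvec"],c["mtx"],None)[0][:,0]
def w(x,y,a,P):
    P=np.array(P,float).reshape(-1,3); c,s=np.cos(a),np.sin(a)
    return np.c_[x+c*P[:,0]-s*P[:,1],y+s*P[:,0]+c*P[:,1],P[:,2]]
E
python3 - <<'E'
from h import *
top=np.array([[166,283],[257.5,279],[166,330.8],[258,327],[236,296],[230.3,307.8],[242.2,307.5],[197.2,305.3]])
sc=np.array([[286,388],[325.6,307.6],[336.6,408],[371,323.6],[332.6,329.6],[341.8,338.4],[346.2,328.6],[324.8,364]])
def model(p):
    x,y,a,oy,ox,by,bx=p
    return w(x,y,a,[[.048,.09,.038],[.048,-.09,.038],[-.048,.09,.038],[-.048,-.09,.038],[ox+.0148,oy,.041],[ox-.0074,oy+.0111,.041],[ox-.0074,oy-.0111,.041],[bx,by,.0505]])
for use in("top","scene","both"):
  def f(p):
    W=model(p); r=[]
    if use!="scene": r.append(proj("top",W)-top)
    if use!="top": r.append(proj("scene",W)-sc)
    return np.ravel(r)
  s=least_squares(f,[.4,.2,0,-.05,0,.026,0]); p=s.x
  print(use,p.round(4),np.abs(s.fun).max().round(2)); W=model(p)
  print(" outlet",W[4:7].mean(0).round(4),w(*p[:3],[p[4],p[3],.041]).round(4),"btn",W[7].round(4), "tip ON",w(*p[:3],[.0137,.064,.061]).round(4))
  if use=="both": print(s.fun.reshape(2,8,2).round(1).tolist())
# tester
o=np.array([400,215]); 
g=np.array([[155,348],[224,372],[203,455],[138,435]])/4+o
cc=np.array([[97,258],[25,488],[355,598],[425,357]])/4+o
fg=lambda p:(proj("top",w(*p,[[.021,.016,.080],[.021,-.016,.080],[-.021,-.016,.080],[-.021,.016,.080]]))-g).ravel()
s=least_squares(fg,[.4,-.2,-.2]);print("tester",s.x.round(4),np.abs(s.fun).max())
fc=lambda p:(proj("top",w(*p,[[.06,.08,.04],[-.06,.08,.04],[-.06,-.08,.04],[.06,-.08,.04]]))-cc).ravel()
s2=least_squares(fc,[.4,-.2,-.2]);print("case",s2.x.round(4),s2.fun.round(1))
c,sn=np.cos(s2.x[2]),np.sin(s2.x[2]);d=s.x[:2]-s2.x[:2];print("tester in case",c*d[0]+sn*d[1],-sn*d[0]+c*d[1])
print("scene px tester",proj("scene",w(*s.x,[[0,0,.08]])))
E
```

```text
top [ 4.700e-01  2.176e-01  5.470e-02 -4.670e-02  1.000e-04  2.480e-02
  2.000e-04] 1.84
 outlet [0.4727 0.171  0.041 ] [[0.4727 0.171  0.041 ]] btn [0.4689 0.2424 0.0505] tip ON [[0.4802 0.2822 0.061 ]]
scene [ 4.702e-01  2.185e-01  6.200e-02 -4.520e-02 -4.000e-04  2.880e-02
 -6.000e-04] 2.42
 outlet [0.4727 0.1733 0.041 ] [[0.4727 0.1733 0.041 ]] btn [0.4678 0.2472 0.0505] tip ON [[0.4799 0.2832 0.061 ]]
both [ 4.701e-01  2.180e-01  5.850e-02 -4.600e-02 -1.000e-04  2.680e-02
 -1.000e-04] 2.59
 outlet [0.4727 0.1721 0.041 ] [[0.4727 0.1721 0.041 ]] btn [0.4684 0.2448 0.0505] tip ON [[0.4801 0.2827 0.061 ]]
[[[-1.9, -1.5], [0.8, -1.6], [-1.5, 1.5], [1.7, 1.2], [-0.6, -0.1], [-0.5, 0.1], [-0.7, -0.1], [-1.3, 0.2]], [[-2.4, 0.1], [-0.7, -2.1], [1.1, 1.6], [2.6, -1.5], [0.2, -0.7], [0.3, -0.5], [0.3, -0.5], [0.3, -1.3]]]
tester [ 0.4579 -0.2159 -0.2599] 1.2072782193068292
case [ 0.4465 -0.2473 -0.298 ] [ 0.8 -1.6  0.6  1.4 -0.5  0.6 -0.8 -0.4]
tester in case 0.00168237371574626 0.033319302415073915
scene px tester [[420.42679569 188.11767124]]
```

Emit:
{"fn": "drive_tool", "kwargs": {"rows": [[0,0,-3.4,0,0,0,0],[0,0,-3.4,0,0,0,0],[0,0,-3.4,0,0,0,0],[0,0,-3.4,0,0,0,0],[0,0,-3.4,0,0,0,0]], "force": 40}}

```text
time_s: 0.52
tcp_pos: [0.123, 0.5101, 0.2011]
ee_rot: [-3.141, -0.0, -3.079]
wrist_force: [-0.2, 0.2, -0.0]
opening: 0.299
grip_force: 0.0
```

```bash
cat > go.py <<'E'
import sys,numpy as np
from scipy.spatial.transform import Rotation as Ro
from plant import readout
s=readout.read_state(); t=np.array(list(map(float,sys.argv[1:4])))
R=Ro.from_euler("xyz",s["ee_rot"]); d=R.inv().apply(t-s["tcp_pos"])
print("t",round(s["time_s"],2),"p",s["tcp_pos"].round(4),"rpy",s["ee_rot"].round(4),"F",s["wrist_force"].round(1),"op",round(s["opening"],3),"grip",round(s["grip_force"],1))
print("tool shift",d.round(4),"norm",np.linalg.norm(d).round(4))
if len(sys.argv)>4:
    rv=(R.inv()*Ro.from_euler("xyz",[np.pi,0,float(sys.argv[4])])).as_rotvec(degrees=True); print("turn",rv.round(2))
E
python3 go.py .4684 .2448 .10 3.2
```

```text
t 0.52 p [0.123  0.5101 0.2011] rpy [-3.1408e+00 -4.0000e-04 -3.0787e+00] F [-0.2  0.2 -0. ] op 0.299 grip 0.0
tool shift [-0.3281 -0.2864  0.1012] norm 0.4471
turn [-0.05 -0.02  0.25]
```

Emit:
{"fn": "drive_tool", "kwargs": {"rows": [[0,0,0,-0.0273,-0.0239,0,0],[0,0,0,-0.0273,-0.0239,0,0],[0,0,0,-0.0273,-0.0239,0,0],[0,0,0,-0.0273,-0.0239,0,0],[0,0,0,-0.0273,-0.0239,0,0]]}}

```text
time_s: 0.93
tcp_pos: [0.2674, 0.3979, 0.2013]
ee_rot: [-3.141, -0.0, -3.081]
wrist_force: [0.3, 0.6, 0.3]
opening: 0.0
grip_force: 0.0
```

Emit:
{"fn": "drive_tool", "kwargs": {"rows": [[0,0,0,-0.0273,-0.0239,0.01,0],[0,0,0,-0.0273,-0.0239,0.01,0],[0,0,0,-0.0273,-0.0239,0.015,0],[0,0,0,-0.0273,-0.0239,0.015,0],[0,0,0,-0.0273,-0.0239,0.015,0]]}}

```text
time_s: 1.35
tcp_pos: [0.411, 0.2867, 0.1357]
ee_rot: [3.142, -0.0, -3.082]
wrist_force: [0.6, 0.9, 0.7]
opening: 0.004
grip_force: 0.0
```

Emit:
{"fn": "drive_tool", "kwargs": {"rows": [[0,0,0,-0.0273,-0.0239,0.015,0],[0,0,0,-0.0273,-0.0239,0.015,0],[0,0,0,0,0,0,0],[0,0,0,0,0,0,0]]}}

```text
time_s: 1.68
tcp_pos: [0.4677, 0.2421, 0.105]
ee_rot: [-3.141, -0.003, -3.085]
wrist_force: [-0.9, -0.1, 0.4]
opening: -0.0
grip_force: 0.0
```

```bash
python3 go.py .4684 .2448 .06 3.2
```

```text
t 1.68 p [0.4677 0.2421 0.105 ] rpy [-3.1409e+00 -2.9000e-03 -3.0852e+00] F [-0.9 -0.1  0.4] op -0.0 grip 0.0
tool shift [-0.001   0.0027  0.045 ] norm 0.0451
turn [-0.04 -0.16 -0.12]
```

Emit:
{"fn": "drive_tool", "kwargs": {"rows": [[0,0,0,-0.001,0.001,0.015,0],[0,0,0,0,0.001,0.015,0],[0,0,0,0,0,0.015,0],[0,0,0,0,0,0,0]]}}

```text
time_s: 2.02
tcp_pos: [0.4656, 0.2461, 0.0595]
ee_rot: [-3.141, -0.005, -3.08]
wrist_force: [-0.7, -0.8, -0.6]
opening: 0.002
grip_force: 0.0
```

Emit:
{"fn": "drive_tool", "kwargs": {"rows": [[0,0,0,0,0,0.005,0],[0,0,0,0,0,0.004,0],[0,0,0,0,0,0.003,0],[0,0,0,0,0,0,0],[0,0,0,0,0,0,0]]}}

```text
time_s: 2.43
tcp_pos: [0.4683, 0.2459, 0.0498]
ee_rot: [3.141, 0.001, -3.082]
wrist_force: [-0.5, 0.5, 0.1]
opening: 0.001
grip_force: 0.0
```

```bash
python3 go.py .4684 .2448 .0455 3.2
```

```text
t 2.43 p [0.4683 0.2459 0.0498] rpy [ 3.1413e+00  5.0000e-04 -3.0816e+00] F [-0.5  0.5  0.1] op 0.001 grip 0.0
tool shift [-0.     -0.0011  0.0043] norm 0.0045
turn [0.02 0.03 0.09]
```

Emit:
{"fn": "drive_tool", "kwargs": {"rows": [[0,0,0,0,0,0.002,0],[0,0,0,0,0,0.002,0],[0,0,0,0,0,0,0],[0,0,0,0,0,0,0]]}}

```text
time_s: 2.77
tcp_pos: [0.4682, 0.2457, 0.0455]
ee_rot: [3.142, -0.0, -3.082]
wrist_force: [0.1, 0.3, 0.3]
opening: -0.003
grip_force: 0.0
```

```bash
python3 go.py .4684 .2448 .0455 3.2
python3 - <<'E'
from plant import grab_frame
import cv2,numpy as np
f=grab_frame("scene"); im=f["color"][280:430,260:400,::-1]
cv2.imwrite("pics/p1.png",cv2.resize(np.clip(255*(im/255.)**.6,0,255).astype(np.uint8),None,fx=4,fy=4,interpolation=cv2.INTER_CUBIC))
E
```

```text
t 2.77 p [0.4682 0.2457 0.0455] rpy [ 3.1415e+00 -1.0000e-04 -3.0818e+00] F [0.1 0.3 0.3] op -0.003 grip 0.0
tool shift [-0.0002 -0.0009 -0.    ] norm 0.0009
turn [ 0.   -0.01  0.08]
```

View pics/p1.png

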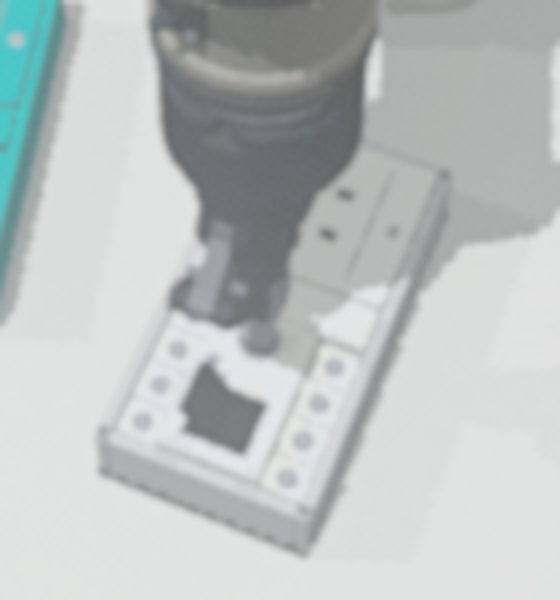

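The crop shows the toggle still up and the button out at (325,365), with the fingertip near (312,356), apparently not on the button. I'll overlay the projected TCP on both views.

Run:
```python
from plant import grab_frame,readout
from scipy.spatial.transform import Rotation as Ro
from h import *
s=readout.read_state();R=Ro.from_euler("xyz",s["ee_rot"])
P=[s["tcp_pos"]+R.apply(v) for v in([0,0,0],[.011,0,0],[-.011,0,0],[0,.0145,0],[0,-.0145,0],[0,0,-.02],[0,0,-.073])]
out=[]
for n,(x,y,ww,hh) in (("scene",(275,300,100,120)),("top",(150,260,100,120))):
    f=grab_frame(n); im=f["color"][y:y+hh,x:x+ww,::-1]
    im=cv2.resize(np.clip(255*(im/255.)**.5,0,255).astype(np.uint8),None,fx=4,fy=4,interpolation=cv2.INTER_CUBIC)
    for p,c in zip(proj(n,P),[(0,0,255)]+4*[(0,255,0)]+2*[(255,0,0)]): 
        q=(p-[x,y])*4; cv2.circle(im,tuple(int(v) for v in q),2,c,-1); print(n,p.round(1))
    out.append(im)
cv2.imwrite("pics/p2.png",np.hstack(out))
```

```text
scene [324.9 364.7]
scene [331.  366.9]
scene [318.9 362.4]
scene [321.7 371.9]
scene [328.1 357.6]
scene [325.  358.7]
scene [325.2 341.9]
top [196.1 305.6]
top [196.1 311.4]
top [196.  299.7]
top [188.4 305.9]
top [203.7 305.2]
top [193.3 305.8]
top [185.4 306.4]
```

View pics/p2.png

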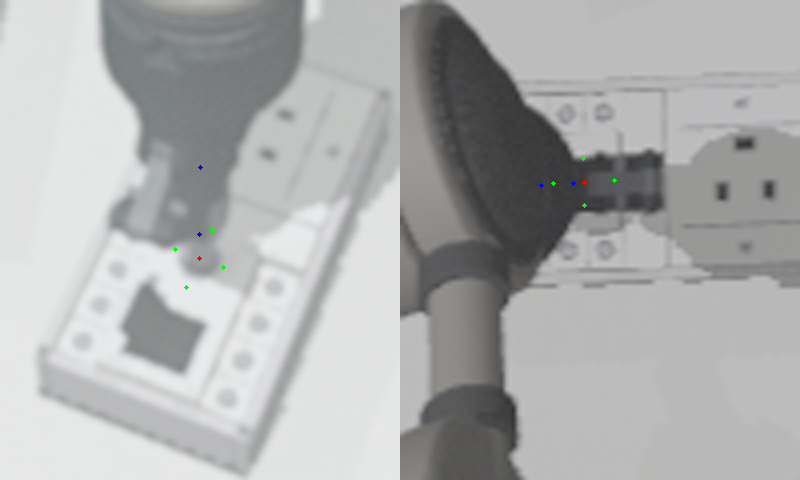

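The overlay puts the TCP right at the button. The wide dark parts are the gripper's knuckles, and the toggle is still up with no contact force. I'll press lower in small steps.

Emit:
{"fn": "drive_tool", "kwargs": {"rows": [[0,0,0,0,0,0.001,0],[0,0,0,0,0,0,0],[0,0,0,0,0,0,0]]}}

```text
time_s: 3.17
tcp_pos: [0.4682, 0.2458, 0.0445]
ee_rot: [3.142, -0.0, -3.082]
wrist_force: [0.4, 0.3, 0.8]
opening: 0.0
grip_force: 0.0
```

Emit:
{"fn": "drive_tool", "kwargs": {"rows": [[0,0,0,0,0,0.001,0],[0,0,0,0,0,0,0],[0,0,0,0,0,0,0]]}}

```text
time_s: 3.42
tcp_pos: [0.4682, 0.2458, 0.0434]
ee_rot: [3.142, -0.0, -3.082]
wrist_force: [0.6, -1.1, -1.1]
opening: -0.005
grip_force: 0.0
```

Run:
```python
from plant import grab_frame,readout
import cv2,numpy as np
s=readout.read_state(); print(s["tcp_pos"],s["wrist_force"],s["moment"],s["opening"])
f=grab_frame("scene")["color"].astype(float); a=np.load("scene.npz")["color"].astype(float)
g=lambda i:i[340:400:3,300:345:3].mean(2).astype(int)
print(g(a));print(g(f))
```

```text
[0.46815721 0.24576973 0.04344513] [ 0.57371501 -1.05474072 -1.14015718] [ 0.02757101 -0.00594221  0.03751538] -0.004916218957005147
[[189 189 185 169 183 193 195 186 193 194 195 193 194 190 163]
 [188 189 174 178 192 175 172 187 194 195 194 193 194 194 194]
 [189 185 169 192 194 194 194 187 174 177 190 194 193 193 194]
 [188 174 178 195 193 193 194 194 194 193 184 170 177 193 194]
 [185 168 143 155 183 194 194 195 194 194 194 194 192 181 171]
 [175 150 191 184 167 174 182 182 190 194 193 193 194 193 194]
 [168 169 159 142 190 193 194 192 179 183 191 194 193 194 193]
 [151 184 187 184 192 193 194 150 128 128 181 189 182 191 194]
 [173 187 186 186 193 193 185 121 129 123 159 192 193 167 159]
 [194 140 156 191 187 193 193 119 104 103 181 193 194 147 184]
 [185 186 189 166 113 182 194 189 171 187 194 193 179 186 147]
 [183 190 179  92  68 147 194 193 193 193 193 194 158 191 155]
 [140 182 167  70  69  74 175 191 192 194 193 186 184 186 186]
 [185 187 100  70  70  70  69  98 148 191 194 153 187 141 183]
 [185 184  77  69  70  69  71  71  68 176 191 166 187 143 178]
 [192 195 120  68  70 
[... 854 characters left out ...]
0 176]
 [213 157 174 211 207 213 212 132  87  91 133 146 151 155 203]
 [204 206 209 185 127 201 213 209 183 164 151 150 144 173 164]
 [204 210 198 103  72 165 213 213 213 213 213 205 143 207 173]
 [158 202 187  75  73  80 194 211 211 212 213 205 203 206 205]
 [205 207 115  76  75  75  72 110 167 210 214 171 205 160 203]
 [206 204  86  75  75  74  76  77  74 196 211 185 206 162 198]
 [211 215 137  75  77  77  76  77 126 214 184 209 200 210 210]
 [213 207 150  88  74  77  78  76 195 213 185 192 167 212 193]
 [173 195 206 213 183 128  77  98 212 195 200 180 159 210 191]
 [184 181 167 179 207 215 202 190 215 172 204 209 210 198 187]
 [139 155 186 191 176 169 197 209 203 204 186 191 210 193 161]]
```

The pixel values show the button uncovered with the finger just behind it. I'll lift, turn the tool 90° so the tip is visible, and look again.

Emit:
{"fn": "drive_tool", "kwargs": {"rows": [[0,0,0,0,0,-0.02,0],[0,0,0,0,0,-0.02,0],[0,0,7,0,0,0,0],[0,0,7,0,0,0,0],[0,0,7,0,0,0,0]]}}

```text
time_s: 3.88
tcp_pos: [0.4684, 0.2459, 0.084]
ee_rot: [3.141, 0.001, 2.829]
wrist_force: [0.4, -1.0, -0.0]
opening: 0.003
grip_force: 0.0
```

Emit:
{"fn": "drive_tool", "kwargs": {"rows": [[0,0,7,0,0,0,0],[0,0,7,0,0,0,0],[0,0,7,0,0,0,0],[0,0,7,0,0,0,0],[0,0,7,0,0,0,0]]}}

```text
time_s: 4.3
tcp_pos: [0.4682, 0.2458, 0.0835]
ee_rot: [3.142, -0.0, 2.218]
wrist_force: [0.8, 0.4, 0.0]
opening: 0.003
grip_force: 0.0
```

Emit:
{"fn": "drive_tool", "kwargs": {"rows": [[0,0,7,0,0,0,0],[0,0,7,0,0,0,0],[0,0,7,0,0,0,0],[0,0,7,0,0,0,0],[0,0,6,0,0,0,0]]}}

```text
time_s: 4.72
tcp_pos: [0.4682, 0.2458, 0.0835]
ee_rot: [3.142, -0.0, 1.625]
wrist_force: [-0.7, -0.2, 1.1]
opening: 0.001
grip_force: 0.0
```

```bash
cat > mont.py <<'E'
import sys
from plant import grab_frame,readout
from scipy.spatial.transform import Rotation as Ro
from h import *
def mont(name,a,b,g=.5,s=4):
    st=readout.read_state();R=Ro.from_euler("xyz",st["ee_rot"]);out=[]
    P=[st["tcp_pos"]+R.apply(v) for v in([0,0,0],[.011,0,0],[-.011,0,0],[0,0,-.02])]
    for n,(x,y) in (("scene",a),("top",b)):
        im=grab_frame(n)["color"][y:y+120,x:x+100,::-1]
        im=cv2.resize(np.clip(255*(im/255.)**g,0,255).astype(np.uint8),None,fx=4,fy=4,interpolation=cv2.INTER_CUBIC)
        for p,c in zip(proj(n,P),[(0,0,255)]+2*[(0,255,0)]+[(255,0,0)]):
            q=(p-[x,y])*4; cv2.circle(im,tuple(int(v) for v in q),2,c,-1)
        out.append(im); print(n,proj(n,P).round(1).tolist())
    cv2.imwrite("pics/"+name,np.hstack(out)); print(st["tcp_pos"].round(4),st["ee_rot"].round(3))
E
python3 -c "
from mont import *
mont('p3.png',(275,290),(150,260))"
```

```text
scene [[325.1, 353.2], [322.5, 358.7], [327.6, 347.8], [325.1, 346.8]]
top [[190.7, 306.0], [184.6, 306.3], [196.8, 305.8], [187.7, 306.3]]
[0.4682 0.2458 0.0835] [ 3.142 -0.     1.625]
```

View pics/p3.png

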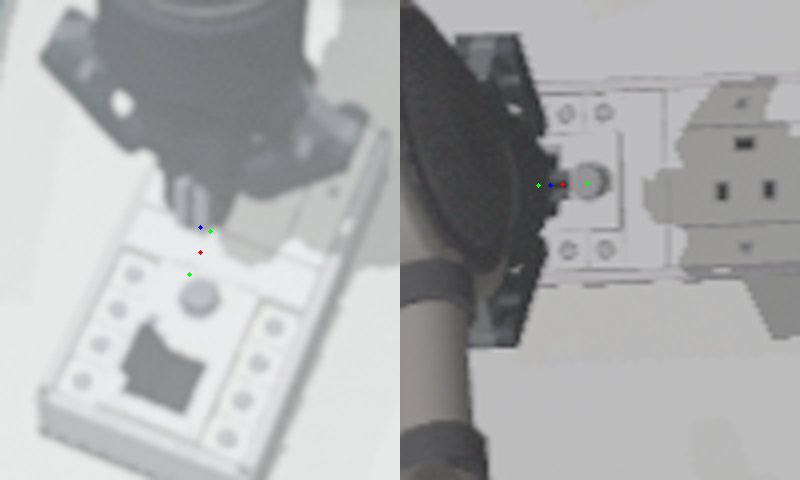

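The tip sits about 25 mm higher than the reported TCP in both views: scene tip at about (322.5,346) against the projected (325,353). That explains the missed press, so I'll go lower until I feel contact.

Emit:
{"fn": "drive_tool", "kwargs": {"rows": [[0,0,0,0,-0.002,0.02,0],[0,0,0,0,0,0.015,0],[0,0,0,0,0,0.01,0],[0,0,0,0,0,0.005,0],[0,0,0,0,0,0,0]]}}

```text
time_s: 5.23
tcp_pos: [0.4657, 0.2454, 0.0326]
ee_rot: [-3.14, 0.0, 1.632]
wrist_force: [0.0, -0.2, -0.0]
opening: 0.001
grip_force: 0.0
```

Emit:
{"fn": "drive_tool", "kwargs": {"rows": [[0,0,0,0,0,0.002,0],[0,0,0,0,0,0.002,0],[0,0,0,0,0,0,0],[0,0,0,0,0,0,0]]}}

```text
time_s: 5.57
tcp_pos: [0.4665, 0.2458, 0.0299]
ee_rot: [3.141, -0.0, 1.631]
wrist_force: [-0.5, 0.3, -0.4]
opening: -0.003
grip_force: 0.0
```

Emit:
{"fn": "drive_tool", "kwargs": {"rows": [[0,0,0,0,0,0.002,0],[0,0,0,0,0,0.001,0],[0,0,0,0,0,0,0],[0,0,0,0,0,0,0]]}}

```text
time_s: 5.9
tcp_pos: [0.4662, 0.2457, 0.0265]
ee_rot: [-3.142, -0.0, 1.631]
wrist_force: [-1.2, -0.2, 0.2]
opening: 0.001
grip_force: 0.0
```

Emit:
{"fn": "drive_tool", "kwargs": {"rows": [[0,0,0,0,0,0.002,0],[0,0,0,0,0,0,0],[0,0,0,0,0,0,0]]}}

```text
time_s: 6.15
tcp_pos: [0.4661, 0.2456, 0.0244]
ee_rot: [-3.141, 0.0, 1.631]
wrist_force: [0.2, 0.0, 0.3]
opening: 0.002
grip_force: 0.0
```

Emit:
{"fn": "drive_tool", "kwargs": {"rows": [[0,0,0,0,0,0.002,0],[0,0,0,0,0,0,0],[0,0,0,0,0,0,0]]}}

```text
time_s: 6.4
tcp_pos: [0.4661, 0.2456, 0.0224]
ee_rot: [-3.141, -0.0, 1.631]
wrist_force: [-0.8, -0.2, -0.1]
opening: -0.003
grip_force: 0.0
```

Emit:
{"fn": "drive_tool", "kwargs": {"rows": [[0,0,0,0,0,0.002,0],[0,0,0,0,0,0,0],[0,0,0,0,0,0,0]]}}

```text
time_s: 6.65
tcp_pos: [0.4663, 0.2457, 0.0205]
ee_rot: [3.141, -0.0, 1.631]
wrist_force: [-0.1, -0.6, 1.2]
opening: 0.001
grip_force: 0.4
```

Possible first touch. I'll continue in small steps.

Emit:
{"fn": "drive_tool", "kwargs": {"rows": [[0,0,0,0,0,0.002,0],[0,0,0,0,0,0,0],[0,0,0,0,0,0,0]]}}

```text
time_s: 6.9
tcp_pos: [0.4664, 0.2457, 0.0186]
ee_rot: [3.141, -0.0, 1.631]
wrist_force: [-0.6, -0.7, 3.2]
opening: -0.005
grip_force: 1.3
```

Emit:
{"fn": "drive_tool", "kwargs": {"rows": [[0,0,0,0,0,0.002,0],[0,0,0,0,0,0,0],[0,0,0,0,0,0,0]]}}

```text
time_s: 7.15
tcp_pos: [0.4664, 0.2457, 0.0165]
ee_rot: [3.141, -0.0, 1.631]
wrist_force: [1.2, 0.2, 2.6]
opening: -0.003
grip_force: 1.3
```

```bash
cat > tog.py <<'E'
from plant import grab_frame,readout
from h import *
s=readout.read_state(); print(s["tcp_pos"].round(4),s["wrist_force"].round(2))
f=grab_frame("scene")["color"].astype(float).mean(2); a=np.load("scene.npz")["color"].astype(float).mean(2)
for n,i in(("then",a),("now",f)):
    m=(i[366:400,296:335]<100); ys,xs=np.nonzero(m); print(n,m.sum(),xs.mean()+296,ys.mean()+366)
print(f[362:398:3,297:336:3].astype(int))
E
python3 tog.py
```

```text
[0.4664 0.2457 0.0165] [1.19 0.19 2.57]
then 260 314.6384615384615 382.5346153846154
now 233 317.09442060085837 382.6909871244635
[[192 171 208 203 211 212 213 100 116 102 102  69  84]
 [182 203 182 199 209 214 214 201 116 103 103  68 125]
 [167 214 166 182 212 185 207 213 153 106 110 143 176]
 [201 204 209 210 206 144 208 214 214 209 206 212 212]
 [205 176 211 204 209 168 211 214 214 206 214 214 213]
 [199 162 204 214 170  71  91 154 147  78 157 211 198]
 [204 209 211 212  93  76  76  73  74  76 131 212 168]
 [190 210 214 184  75  78  76  74  76  74 157 203 191]
 [179 213 214 114  77  77  76  76  78 101 203 175 212]
 [211 209 206 196 147  86  71  74  73 168 209 194 178]
 [195 170 176 197 215 209 183 105 125 213 180 202 199]
 [148 175 184 184 165 185 211 214 208 213 184 211 209]]
```

The toggle has dropped: its dark area shifted toward −x in the scene view. Contact was at a TCP z of about 0.021, so the tip is about 29 mm above the reported TCP. I'll lift, go to the robot side of the toggle, and push it back up.

Emit:
{"fn": "drive_tool", "kwargs": {"rows": [[0,0,0,0,0,-0.02,0],[0,0,0,0,0,-0.015,0],[0,0,0,0.018,-0.024,0,0],[0,0,0,0.018,-0.024,0,0],[0,0,0,0,0,0,0]]}}

```text
time_s: 7.62
tcp_pos: [0.4117, 0.2799, 0.0511]
ee_rot: [-3.138, 0.0, 1.633]
wrist_force: [-1.3, 0.5, 0.5]
opening: 0.002
grip_force: 0.0
```

```bash
python3 go.py .416 .279 .0225 1.63;python3 tog.py
```

```text
t 7.62 p [0.4117 0.2799 0.0511] rpy [-3.1376e+00  4.0000e-04  1.6328e+00] F [-1.3  0.5  0.5] op 0.002 grip 0.0
tool shift [-0.0012  0.0044  0.0286] norm 0.0289
turn [-0.23  0.02  0.16]
[0.4117 0.2799 0.0511] [-1.26  0.47  0.46]
then 260 314.6384615384615 382.5346153846154
now 267 318.7790262172285 380.89138576779027
[[195 174 210 206 214 214 216 201  80  73  78  87  75]
 [185 205 185 201 211 216 216 209 113  75  72  74  79]
 [170 217 168 185 214 187 209 217 163 115  77  73  72]
 [204 207 212 212 209 146 210 216 216 212 201 129 151]
 [208 178 213 206 211 170 213 216 217 208 217 216 216]
 [201 164 207 216 171  75  92 157 150  80 159 213 199]
 [207 211 213 214  97  78  77  74  75  75 131 213 170]
 [192 213 216 186  77  80  77  77  77  73 159 205 193]
 [181 214 216 117  78  79  77  77  79 102 204 177 214]
 [213 212 208 198 148  86  73  74  74 171 210 195 178]
 [197 171 178 198 218 211 185 106 126 215 182 204 200]
 [150 176 186 186 168 187 213 216 211 215 186 212 211]]
```

Emit:
{"fn": "drive_tool", "kwargs": {"rows": [[0,0,0,0,0,0.015,0],[0,0,0,0,0,0.0135,0],[0,0,0,0,0,0,0],[0,0,0,0,0.015,0,0],[0,0,0,0,0.01,0,0]]}}

```text
time_s: 8.08
tcp_pos: [0.4416, 0.2799, 0.0233]
ee_rot: [-3.14, 0.0, 1.63]
wrist_force: [-18.0, -2.3, 33.3]
opening: 0.0
grip_force: 14.9
```

Emit:
{"fn": "drive_tool", "kwargs": {"rows": [[0,0,0,0,0.008,0,0],[0,0,0,0,0.006,0,0],[0,0,0,0,0.004,0,0],[0,0,0,0,0,0,0],[0,0,0,0,0,0,0]]}}

```text
time_s: 8.5
tcp_pos: [0.4591, 0.2811, 0.0229]
ee_rot: [-3.141, 0.0, 1.63]
wrist_force: [-0.0, -0.2, -0.7]
opening: -0.001
grip_force: 0.0
```

```bash
python3 tog.py
```

```text
[0.4591 0.2811 0.0229] [-0.03 -0.23 -0.68]
then 260 314.6384615384615 382.5346153846154
now 519 319.3468208092486 375.88439306358384
[[ 68  70  74  69  67  63  62  62  61  58  60  59  59]
 [150  66  71  68  68  65  64  64  61  60  59  61  59]
 [169 176 101 146  80  65  64  65  66  65  62  61  62]
 [203 205 210 214 140  69  67  65  67  67  64  64  71]
 [207 177 211 199  80  70  84  74  67  67  63  67  71]
 [201 162 207 167  67  75 121  91  82  69  63  69  69]
 [206 210 208  89  69  72 121  89 110  69  74 128  84]
 [191 211 213 115  71  69 122  91 111  69 115 139 165]
 [180 213 215 114  69  68  86  89 110 122 162 153 211]
 [213 210 207 197 147  81  71  73  74 203 210 195 178]
 [196 172 177 199 217 210 184 103 125 216 182 203 200]
 [148 176 185 186 166 187 212 216 210 215 185 212 211]]
```

Emit:
{"fn": "drive_tool", "kwargs": {"rows": [[0,0,0,0,-0.01,0,0],[0,0,0,0,-0.005,-0.02,0],[0,0,0,0,0,-0.04,0],[0,0,0,0,-0.03,-0.02,0],[0,0,0,0,-0.03,-0.02,0]]}}

```text
time_s: 8.97
tcp_pos: [0.3843, 0.2769, 0.1244]
ee_rot: [3.14, -0.001, 1.63]
wrist_force: [-0.9, 0.4, -0.3]
opening: 0.002
grip_force: 0.0
```

```bash
python3 tog.py; python3 go.py .4583 -.2147 .23 2.85
```

```text
[0.3843 0.2769 0.1244] [-0.85  0.43 -0.35]
then 260 314.6384615384615 382.5346153846154
now 244 314.577868852459 382.5081967213115
[[192 171 207 203 211 211 213 211 151 144 140 197 211]
 [183 203 182 198 209 213 213 206 129 144 128 174 211]
 [168 214 166 183 212 187 206 214 160 121 148 209 212]
 [201 204 208 210 158 100 206 214 213 209 213 213 214]
 [205 175 210 197  89  77 130 214 213 213 213 213 213]
 [199 162 205 168  79  80  77 149 199 212 213 213 197]
 [203 208 206  95  79  79  77  77  81 112 199 214 169]
 [189 209 211 117  77  79  80  81  80  83 205 205 191]
 [178 211 213 116  78  81  79  81  79 154 214 176 211]
 [211 208 205 195 147  86  79  80  80 202 210 192 177]
 [193 170 175 196 215 208 183 106 126 213 182 202 199]
 [147 175 184 184 165 184 210 214 207 212 183 209 209]]
t 9.02 p [0.3791 0.2768 0.1271] rpy [ 3.1415e+00 -1.2000e-03  1.6316e+00] F [-5.1  0.2  1.9] op 0.002 grip 0.0
tool shift [-0.4953  0.0492 -0.1035] norm 0.5084
turn [ 5.000e-02 -6.000e-02 -6.981e+01]
```

The toggle is back at its ON outline and the button is out. Next I turn, rise, open the gripper and travel to the tester.

Emit:
{"fn": "drive_tool", "kwargs": {"rows": [[0,0,-7,0,0,-0.02,1],[0,0,-7,0,0,-0.02,1],[0,0,-7,0,0,-0.02,1],[0,0,-7,0,0,-0.02,1],[0,0,-7,0,0,-0.02,1]]}}

```text
time_s: 9.43
tcp_pos: [0.3835, 0.2767, 0.224]
ee_rot: [-3.141, -0.0, 2.248]
wrist_force: [0.1, 0.3, 0.2]
opening: 0.706
grip_force: 0.0
```

Emit:
{"fn": "drive_tool", "kwargs": {"rows": [[0,0,-7,0,0,0,1],[0,0,-7,0,0,0,1],[0,0,-7,0,0,0,1],[0,0,-7,0,0,0,1],[0,0,-6.8,0,0,0,1]]}}

```text
time_s: 9.85
tcp_pos: [0.3836, 0.2767, 0.2229]
ee_rot: [-3.141, -0.0, 2.855]
wrist_force: [-1.1, 0.2, 0.0]
opening: 0.997
grip_force: 0.0
```

```bash
python3 go.py .4583 -.2147 .2 2.85
```

```text
t 9.85 p [0.3836 0.2767 0.2229] rpy [-3.1414e+00 -3.0000e-04  2.8554e+00] F [-1.1  0.2  0. ] op 0.997 grip 0.0
tool shift [-0.2104 -0.4503  0.0229] norm 0.4976
turn [-0.01 -0.02  0.31]
```

Emit:
{"fn": "drive_tool", "kwargs": {"rows": [[0,0,0,-0.015,-0.032,0,1],[0,0,0,-0.015,-0.032,0,1],[0,0,0,-0.015,-0.032,0,1],[0,0,0,-0.015,-0.032,0,1],[0,0,0,-0.015,-0.032,0,1]]}}

```text
time_s: 10.27
tcp_pos: [0.4091, 0.1006, 0.2229]
ee_rot: [3.142, -0.0, 2.85]
wrist_force: [-0.1, 0.2, 0.4]
opening: 1.001
grip_force: 0.0
```

Emit:
{"fn": "drive_tool", "kwargs": {"rows": [[0,0,0,-0.015,-0.032,0,1],[0,0,0,-0.015,-0.032,0,1],[0,0,0,-0.015,-0.032,0,1],[0,0,0,-0.015,-0.032,0,1],[0,0,0,-0.015,-0.032,0,1]]}}

```text
time_s: 10.68
tcp_pos: [0.4349, -0.0743, 0.223]
ee_rot: [3.141, -0.0, 2.849]
wrist_force: [0.7, 0.4, 0.1]
opening: 0.996
grip_force: 0.0
```

Emit:
{"fn": "drive_tool", "kwargs": {"rows": [[0,0,0,-0.015,-0.032,0,1],[0,0,0,-0.015,-0.032,0,1],[0,0,0,-0.015,-0.032,0,1],[0,0,0,-0.015,-0.032,0.02,1],[0,0,0,0,0,0,1]]}}

```text
time_s: 11.1
tcp_pos: [0.4551, -0.2173, 0.1998]
ee_rot: [-3.141, -0.003, 2.845]
wrist_force: [-1.3, 0.0, -0.4]
opening: 1.002
grip_force: 0.0
```

```bash
python3 go.py .4583 -.2147 .10 2.85
```

```text
t 11.1 p [ 0.4551 -0.2173  0.1998] rpy [-3.1408 -0.0032  2.845 ] F [-1.3  0.  -0.4] op 1.002 grip 0.0
tool shift [-0.0026  0.0035  0.0998] norm 0.0999
turn [-0.04 -0.18 -0.29]
```

Emit:
{"fn": "drive_tool", "kwargs": {"rows": [[0,0,-0.2,-0.0026,0.0035,0.03,1],[0,0,0,0,0,0.03,1],[0,0,0,0,0,0.03,1],[0,0,0,0,0,0.02,1],[0,0,0,0,0,0,1]]}}

```text
time_s: 11.52
tcp_pos: [0.4566, -0.2079, 0.089]
ee_rot: [3.139, -0.008, 2.853]
wrist_force: [-0.0, -0.4, -0.3]
opening: 1.001
grip_force: 0.0
```

Emit:
{"fn": "drive_tool", "kwargs": {"rows": [[0,0,0,0,0,0.02,1],[0,0,0,0,0,0.015,1],[0,0,0,0,0,0.01,1],[0,0,0,0,0,0.01,1],[0,0,0,0,0,0,1]]}}

```text
time_s: 11.93
tcp_pos: [0.459, -0.2096, 0.0371]
ee_rot: [3.141, -0.002, 2.853]
wrist_force: [-0.5, 0.7, -0.1]
opening: 1.001
grip_force: 0.0
```

```bash
python3 go.py .4583 -.2147 .015 2.85
```

```text
t 11.93 p [ 0.459  -0.2096  0.0371] rpy [ 3.1409e+00 -1.8000e-03  2.8525e+00] F [-0.5  0.7 -0.1] op 1.001 grip 0.0
tool shift [-0.0008 -0.005   0.0221] norm 0.0227
turn [ 0.04 -0.1   0.15]
```

Emit:
{"fn": "drive_tool", "kwargs": {"rows": [[0,0,0,-0.001,-0.005,0,1],[0,0,0,0,0,0.01,1],[0,0,0,0,0,0.006,1],[0,0,0,0,0,0.004,1],[0,0,0,0,0,0,1]]}}

```text
time_s: 12.35
tcp_pos: [0.4585, -0.2149, 0.017]
ee_rot: [3.141, -0.002, 2.852]
wrist_force: [-0.5, 0.1, 0.3]
opening: 1.002
grip_force: 0.0
```

```bash
python3 go.py .4583 -.2147 .015 2.85; python3 -c "
from mont import *
mont('p4.png',(380,130),(395,250))"
```

```text
t 12.35 p [ 0.4585 -0.2149  0.017 ] rpy [ 3.1409e+00 -1.7000e-03  2.8522e+00] F [-0.5  0.1  0.3] op 1.002 grip 0.0
tool shift [0.0002 0.0001 0.002 ] norm 0.002
turn [ 0.04 -0.1   0.13]
scene [[416.0, 209.1], [420.0, 211.4], [412.1, 206.9], [417.3, 202.7]]
top [[436.4, 314.0], [434.8, 319.4], [437.9, 308.5], [438.8, 314.4]]
[ 0.4585 -0.2149  0.017 ] [ 3.141e+00 -2.000e-03  2.852e+00]
```

View pics/p4.png

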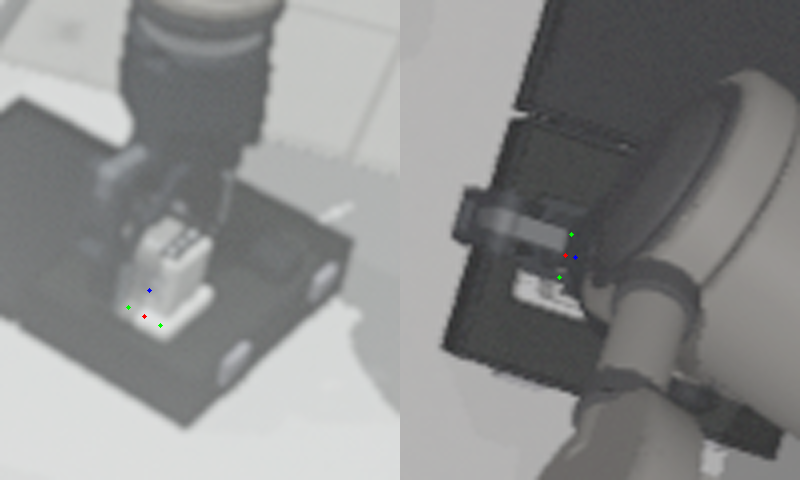

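The scene crop shows the tester between the fingers with its lamps at about crop (180,245). In the top crop the +y finger runs through about (480,215), perhaps 7 mm farther +x than expected. I'll check that numerically.

Run:
```python
from h import *
a=2.852
tx=np.array([np.cos(a),np.sin(a),0]);ty=np.array([np.sin(a),-np.cos(a),0]);T=np.array([.4585,-.2149,0])
for dx in(0,.008):
  for z in (.06,.10,.14):
    P=[T+[dx,0,z]+ty*v+tx*u for v in(.0425,.057) for u in(-.011,.011)]
    print(dx,z,"scene",((proj("scene",P)-[380,130])*4).round().astype(int).tolist(),"top",((proj("top",P)-[395,250])*4+[400,0]).round().astype(int).tolist())
P=w(.4583,-.2147,-.29,[[.021,.016,.08],[.021,-.016,.08],[-.021,-.016,.08],[-.021,.016,.08],[-.0245,.0235,.039],[.0245,.0235,.039]])
print("tester scene",((proj("scene",P)-[380,130])*4).round().tolist())
```

```text
0 0.06 scene [[93, 290], [126, 309], [77, 303], [110, 322]] top [[506, 209], [493, 254], [476, 199], [463, 245]]
0 0.1 scene [[102, 235], [136, 254], [86, 248], [120, 267]] top [[524, 210], [510, 258], [493, 200], [479, 248]]
0 0.14 scene [[112, 177], [147, 195], [95, 190], [130, 209]] top [[544, 211], [530, 261], [511, 201], [497, 251]]
0.008 0.06 scene [[79, 286], [112, 304], [63, 299], [96, 318]] top [[506, 192], [493, 237], [476, 182], [463, 228]]
0.008 0.1 scene [[88, 230], [122, 249], [72, 244], [106, 263]] top [[524, 192], [510, 240], [493, 182], [479, 230]]
0.008 0.14 scene [[97, 172], [132, 191], [80, 186], [115, 204]] top [[544, 193], [529, 242], [511, 182], [497, 232]]
tester scene [[112.0, 231.0], [146.0, 203.0], [209.0, 236.0], [175.0, 266.0], [162.0, 331.0], [90.0, 289.0]]
```

The tester's predicted corners match the image, and the finger offset is only about 3 mm along the block, so it is harmless. I'll grip now.

Emit:
{"fn": "drive_tool", "kwargs": {"rows": [[0,0,0,0,0,0.002,0.6],[0,0,0,0,0,0,0.4],[0,0,0,0,0,0,0.2],[0,0,0,0,0,0,0.1],[0,0,0,0,0,0,0]], "force": 40}}

```text
time_s: 12.87
tcp_pos: [0.4593, -0.2154, 0.0163]
ee_rot: [-3.141, 0.001, 2.852]
wrist_force: [-0.7, -0.9, -0.6]
opening: 0.37
grip_force: 39.9
```

Emit:
{"fn": "drive_tool", "kwargs": {"rows": [[0,0,0,0,0,0,0],[0,0,0,0,0,0,0],[0,0,0,0,0,0,0]]}}

```text
time_s: 13.12
tcp_pos: [0.4593, -0.2153, 0.0162]
ee_rot: [-3.142, 0.001, 2.852]
wrist_force: [-0.5, -0.8, 2.9]
opening: 0.369
grip_force: 40.2
```

Emit:
{"fn": "drive_tool", "kwargs": {"rows": [[0,0,0,0,0,-0.01,0],[0,0,0,0,0,-0.02,0],[0,0,0,0,0,-0.03,0],[0,0,0,0,0,-0.03,0],[0,0,0,0,0,-0.03,0]]}}

```text
time_s: 13.53
tcp_pos: [0.4585, -0.2148, 0.1375]
ee_rot: [3.141, -0.001, 2.852]
wrist_force: [0.3, -0.3, -1.2]
opening: 0.37
grip_force: 39.9
```

Emit:
{"fn": "drive_tool", "kwargs": {"rows": [[0,0,0,0,0,-0.03,0],[0,0,0,0,0,-0.03,0],[0,0,0,0,0,-0.01,0],[0,0,0,0,0,0,0],[0,0,0,0,0,0,0]]}}

```text
time_s: 13.95
tcp_pos: [0.4588, -0.2151, 0.2062]
ee_rot: [-3.142, 0.0, 2.852]
wrist_force: [-0.1, 0.3, -1.8]
opening: 0.368
grip_force: 39.9
```

```bash
python3 go.py .4725 .172 .2 3.2
python3 - <<'E'
from plant import grab_frame
import cv2
from h import *
a=[grab_frame(n)["color"] for n in("scene","top")]
cv2.imwrite("lift_s.png",a[0][:,:,::-1])
E
```

```text
t 13.95 p [ 0.4588 -0.2151  0.2062] rpy [-3.1415e+00  4.0000e-04  2.8524e+00] F [-0.1  0.3 -1.8] op 0.368 grip 39.9
tool shift [0.0972 0.3749 0.0061] norm 0.3874
turn [-1.000e-02  2.000e-02 -1.991e+01]
```

Emit:
{"fn": "drive_tool", "kwargs": {"rows": [[0,0,-5,0,0,0,0],[0,0,-5,0,0,0,0],[0,0,-5,0,0,0,0],[0,0,-4.9,0,0,0,0],[0,0,0,0,0,0,0]]}}

```text
time_s: 14.47
tcp_pos: [0.4583, -0.2147, 0.2043]
ee_rot: [3.139, -0.003, -3.08]
wrist_force: [-0.5, 0.9, -1.2]
opening: 0.372
grip_force: 39.9
```

```bash
python3 go.py .4735 .172 .206 3.2
```

```text
t 14.47 p [ 0.4583 -0.2147  0.2043] rpy [ 3.1394e+00 -2.7000e-03 -3.0805e+00] F [-0.5  0.9 -1.2] op 0.372 grip 39.9
tool shift [-0.0388  0.3851 -0.0009] norm 0.3871
turn [ 0.12 -0.16  0.16]
```

Emit:
{"fn": "drive_tool", "kwargs": {"rows": [[0,0,0,-0.0026,0.015,0,0],[0,0,0,-0.0026,0.025,0,0],[0,0,0,-0.0026,0.028,0,0],[0,0,0,-0.0026,0.028,0,0],[0,0,0,-0.0026,0.028,0,0]]}}

```text
time_s: 14.88
tcp_pos: [0.4641, -0.0894, 0.2049]
ee_rot: [3.141, -0.002, -3.087]
wrist_force: [0.6, -0.8, -0.8]
opening: 0.371
grip_force: 39.9
```

Emit:
{"fn": "drive_tool", "kwargs": {"rows": [[0,0,0,-0.0026,0.028,0,0],[0,0,0,-0.0026,0.028,0,0],[0,0,0,-0.0026,0.028,0,0],[0,0,0,-0.0026,0.028,0,0],[0,0,0,-0.0026,0.028,0,0]]}}

```text
time_s: 15.3
tcp_pos: [0.4689, 0.0512, 0.205]
ee_rot: [3.141, -0.002, -3.087]
wrist_force: [0.4, 0.4, -0.8]
opening: 0.369
grip_force: 39.9
```

Emit:
{"fn": "drive_tool", "kwargs": {"rows": [[0,0,0,-0.0026,0.028,0,0],[0,0,0,-0.0026,0.028,0,0],[0,0,0,-0.0026,0.028,0,0],[0,0,0,-0.0026,0.025,0,0],[0,0,0,-0.0026,0.012,0,0]]}}

```text
time_s: 15.72
tcp_pos: [0.4747, 0.1739, 0.2049]
ee_rot: [3.141, -0.002, -3.084]
wrist_force: [-0.0, -1.0, -0.7]
opening: 0.37
grip_force: 39.9
```

```bash
python3 go.py .4735 .172 .1 3.2
```

```text
t 15.72 p [0.4747 0.1739 0.2049] rpy [ 3.1410e+00 -2.2000e-03 -3.0841e+00] F [-0.  -1.  -0.7] op 0.37 grip 39.9
tool shift [ 0.0011 -0.0019  0.1049] norm 0.105
turn [ 0.03 -0.12 -0.05]
```

Emit:
{"fn": "drive_tool", "kwargs": {"rows": [[0,0,0,0.001,-0.002,0.03,0],[0,0,0,0,0,0.03,0],[0,0,0,0,0,0.03,0],[0,0,0,0,0,0.015,0],[0,0,0,0,0,0,0]]}}

```text
time_s: 16.13
tcp_pos: [0.4718, 0.1683, 0.0969]
ee_rot: [-3.14, -0.009, -3.086]
wrist_force: [-0.5, 0.9, -1.3]
opening: 0.371
grip_force: 39.9
```

Emit:
{"fn": "drive_tool", "kwargs": {"rows": [[0,0,0,0,0,0.015,0],[0,0,0,0,0,0.01,0],[0,0,0,0,0,0,0],[0,0,0,0,0,0,0],[0,0,0,0,0,0,0]]}}

```text
time_s: 16.55
tcp_pos: [0.4753, 0.1693, 0.0768]
ee_rot: [3.141, 0.001, -3.084]
wrist_force: [0.2, -0.4, -0.1]
opening: 0.369
grip_force: 39.9
```

```bash
python3 go.py .4735 .172 .0627 3.2
cat > look.py <<'E'
from plant import grab_frame,readout
from h import *
st=readout.read_state(); t=st["tcp_pos"]; yaw=.0585
x,y=t[0]-.001,t[1]; z=t[2]+.0108
M=[[sx*.0245,sy*.0235,z+k] for k in(0,.012) for sx,sy in((1,1),(1,-1),(-1,-1),(-1,1))]+[[sx*.021,sy*.016,z+.053] for sx,sy in((1,1),(1,-1),(-1,-1),(-1,1))]+[[.0148,0,z-.0225],[-.0074,.0111,z-.0175],[-.0074,-.0111,z-.0175]]
P=w(x,y,yaw,M); out=[]
for n,(cx,cy,ww,hh) in (("scene",(295,270,85,100)),("top",(200,260,75,100))):
    im0=grab_frame(n)["color"][:,:,::-1]; cv2.imwrite(f"last_{n}.png",im0); im=im0[cy:cy+hh,cx:cx+ww]
    im=cv2.resize(np.clip(255*(im/255.)**.55,0,255).astype(np.uint8),None,fx=5,fy=5,interpolation=cv2.INTER_CUBIC)
    p=proj(n,P); print(n,((p-[cx,cy]+.5)*5).round().astype(int).tolist())
    for q in (p-[cx,cy]+.5)*5: cv2.circle(im,tuple(int(v) for v in q),1,(0,0,255),-1)
    out.append(im)
cv2.imwrite("pics/p5.png",np.hstack(out))
E
python3 look.py
```

```text
t 16.55 p [0.4753 0.1693 0.0768] rpy [ 3.1414e+00  1.2000e-03 -3.0839e+00] F [ 0.2 -0.4 -0.1] op 0.369 grip 39.9
tool shift [0.0016 0.0028 0.0141] norm 0.0145
turn [ 0.01  0.07 -0.04]
scene [[141, 259], [192, 156], [323, 200], [276, 307], [141, 240], [193, 136], [324, 180], [277, 287], [160, 155], [196, 83], [314, 122], [280, 195], [192, 252], [240, 290], [262, 240]]
top [[99, 154], [229, 148], [233, 285], [102, 290], [92, 153], [224, 148], [227, 286], [95, 292], [89, 161], [183, 157], [186, 282], [92, 286], [176, 178], [144, 240], [205, 237]]
```

View pics/p5.png

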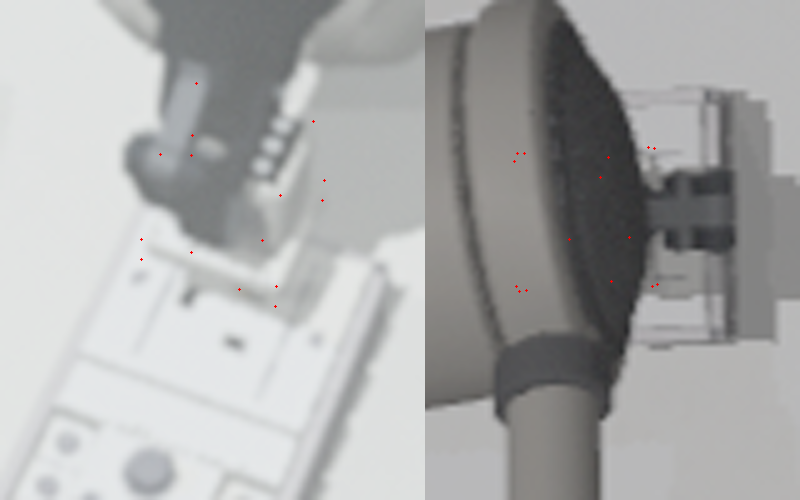

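The scene shows the tester hanging over the outlet. Its lamps are at crop (265–290,115–165), i.e. about (350,298), the base's near edge is close to the prediction, and the earth slot at (332.6,329.6) is visible. I'll refine this numerically from the pixels.

Run:
```python
from h import *
lam=np.array([[150,423],[174,432],[195,437]])/4+[400,215]
# lamp tester-frame coords on z=.08 plane
c=C["top"];R=cv2.Rodrigues(c["rvec"])[0];t=np.ravel(c["tvec"])
u=cv2.undistortPoints(lam[:,None].astype(float),c["mtx"],None)[:,0]
d=np.c_[u,np.ones(3)]@R;o=-R.T@t;P=o+d*((.08-o[2])/d[:,2])[:,None]
a=-.29;v=P[:,:2]-[.4583,-.2147];print("lamps in tester",np.c_[np.cos(a)*v[:,0]+np.sin(a)*v[:,1],-np.sin(a)*v[:,0]+np.cos(a)*v[:,1]].round(4))
im=cv2.imread("last_scene.png",0)
print("     "+" ".join(f"{k%100:02d}" for k in range(318,364)))
for r in range(280,338): print(r," ".join(f"{int(v)*99//255:02d}" for v in im[r,318:364]))
```

```text
lamps in tester [[-0.013   0.0092]
 [-0.0136 -0.0023]
 [-0.0129 -0.012 ]]
     18 19 20 21 22 23 24 25 26 27 28 29 30 31 32 33 34 35 36 37 38 39 40 41 42 43 44 45 46 47 48 49 50 51 52 53 54 55 56 57 58 59 60 61 62 63
280 79 79 79 79 79 76 69 62 53 40 28 26 26 26 25 25 26 25 25 25 25 25 24 24 23 23 23 23 23 23 23 24 24 23 22 22 27 39 46 44 41 40 40 40 40 39
281 79 79 79 79 79 79 77 75 70 54 33 26 27 28 28 26 26 25 25 25 25 24 24 24 23 23 23 24 23 23 23 23 23 23 22 22 31 42 46 43 39 39 39 39 39 39
282 79 79 79 79 79 79 79 79 76 59 36 27 28 32 33 32 30 29 26 26 25 26 25 25 23 24 23 23 23 23 23 23 23 22 21 24 37 53 56 52 45 41 39 39 40 41
283 79 79 79 79 79 79 79 80 76 59 35 27 29 34 37 37 37 34 30 27 26 26 25 24 24 23 23 23 23 23 23 23 22 23 21 26 47 66 69 65 55 46 43 43 45 45
284 79 79 79 79 79 79 79 79 74 57 33 26 30 36 39 39 39 37 32 28 26 26 25 24 23 24 24 24 23 23 23 23 23 22 23 33 54 71 76 72 60 50 47 47 48 48
285 79 79 79 79 79 79 79 79 72 53 32 28 34 40 42 42 42 39 33 29 26 26 24 24 24 24 23 24 24 24 24 24 23 22 29 46 63 73 76 73 61 51 49 49 49 50
286 79 79 79 79 79 79 79 78 70 
[... 6652 characters left out ...]
 82 82 82 81 76 73 77 81 82 82 82 82 81 82 82 82 82 82 82 82 82 82 82 82 82 81 79 78 76 70 66 61 56 53 55 58 64 73 80 81 81 81 81 81
334 82 82 82 82 82 79 76 75 79 82 82 82 82 82 82 82 82 82 82 82 82 82 82 82 82 82 82 82 82 81 81 79 76 68 59 55 58 64 70 78 81 81 81 81 81 79
335 82 82 82 82 81 78 75 78 81 82 82 82 82 82 82 82 82 82 82 82 82 81 80 81 82 82 82 82 82 82 82 82 81 75 67 64 69 74 77 79 79 79 81 81 81 78
336 82 82 82 82 80 76 76 79 82 82 82 82 82 82 82 82 82 82 82 82 81 78 74 74 78 79 81 82 82 82 82 82 81 76 72 74 78 80 79 75 72 75 79 81 80 74
337 82 82 82 81 78 75 78 81 82 82 82 82 82 82 82 82 82 82 82 82 80 72 60 57 63 70 77 81 82 82 82 82 79 74 75 79 82 81 77 68 64 71 78 81 78 71
```

Run:
```python
from h import *
M=np.array([[-.0131,.0107,.053],[-.0131,0,.053],[-.0131,-.0107,.053],[-.0245,.0235,.012],[.0245,.0235,.012]])
o=np.array([[346.8,302.8],[349,298.7],[351,294.7],[351.3,328],[323.8,318.5]])
def W(x,y,z,a): return w(x,y,a,M+[0,0,z])
s=least_squares(lambda p:(proj("scene",W(*p))-o).ravel(),[.474,.17,.087,.06]); print("free",s.x.round(4),s.fun.round(1))
for z in(.0826,.0856,.0876,.0906):
    s=least_squares(lambda p:(proj("scene",W(p[0],p[1],z,.0585))-o).ravel(),[.474,.17]);print(z,s.x.round(4),abs(s.fun).max().round(2),s.cost.round(2))
print("outlet by scene .4727,.1733; outlet px",proj("scene",[.4727,.1721,.041]))
s=least_squares(lambda p:(proj("scene",W(*p,.0585))-o).ravel(),[.474,.17,.087]); print("xyz",s.x.round(4))
```

```text
free [0.4725 0.1751 0.096  0.1282] [ 0.7  1.4  0.4  0.4  0.2 -0.6 -0.3 -1.4 -1.   0.1]
0.0826 [0.4754 0.1657] 1.68 5.2
0.0856 [0.4746 0.1677] 1.66 5.06
0.0876 [0.4741 0.169 ] 1.65 4.99
0.0906 [0.4733 0.1709] 1.63 4.89
outlet by scene .4727,.1733; outlet px [[340.46817673 331.62499631]]
xyz [0.4708 0.1775 0.1006]
```

The image fit agrees with the grasp prediction: tester at (0.474,0.169) against an expected (0.4743,0.1693), with the base edge parallel to the unit. I'll make the final correction and descend.

Emit:
{"fn": "drive_tool", "kwargs": {"rows": [[0,0,0,0.0013,0.0036,0,0],[0,0,0,0,0,0.004,0],[0,0,0,0,0,0.004,0],[0,0,0,0,0,0.003,0],[0,0,0,0,0,0,0]]}}

```text
time_s: 17.07
tcp_pos: [0.4726, 0.1728, 0.0641]
ee_rot: [-3.141, -0.002, -3.083]
wrist_force: [-0.3, 0.6, -0.5]
opening: 0.367
grip_force: 39.9
```

Emit:
{"fn": "drive_tool", "kwargs": {"rows": [[0,0,0,0,0,0,0],[0,0,0,0,0,0,0],[0,0,0,0,0,0,0],[0,0,0,0,0,0,0],[0,0,0,0,0,0,0]]}}

```text
time_s: 17.48
tcp_pos: [0.4733, 0.1729, 0.0651]
ee_rot: [3.141, 0.0, -3.084]
wrist_force: [-0.2, 0.0, -0.6]
opening: 0.367
grip_force: 39.9
```

```bash
python3 go.py .4738 .1728 .0637 3.2
python3 - <<'E'
from plant import grab_frame
im=grab_frame("scene")["color"].mean(2)
print("     "+" ".join(f"{k%100:02d}" for k in range(320,360)))
for r in list(range(296,308))+list(range(318,340)): print(r," ".join(f"{int(v)*99//255:02d}" for v in im[r,320:360]))
E
```

```text
t 17.48 p [0.4733 0.1729 0.0651] rpy [ 3.1415e+00  3.0000e-04 -3.0835e+00] F [-0.2  0.  -0.6] op 0.367 grip 39.9
tool shift [-0.0005 -0.0001  0.0014] norm 0.0015
turn [ 0.01  0.01 -0.02]
     20 21 22 23 24 25 26 27 28 29 30 31 32 33 34 35 36 37 38 39 40 41 42 43 44 45 46 47 48 49 50 51 52 53 54 55 56 57 58 59
296 79 79 79 79 79 76 64 41 33 41 48 50 49 49 47 39 31 26 26 25 24 24 24 24 25 24 26 25 24 26 30 42 54 57 54 53 53 53 53 54
297 79 79 79 79 79 76 61 39 36 45 49 50 50 50 46 36 28 26 25 25 25 24 25 24 24 24 25 26 24 24 26 38 50 54 54 54 54 54 54 54
298 79 79 79 79 80 76 60 39 39 47 49 50 50 48 44 34 27 26 26 25 24 24 25 25 25 25 26 25 24 24 28 38 47 52 53 54 54 54 54 53
299 79 79 79 79 80 76 61 43 43 48 50 50 50 47 39 31 26 26 25 26 25 25 25 24 25 26 26 25 24 30 39 45 45 46 48 51 53 54 54 54
300 79 79 79 80 80 78 66 52 47 49 50 50 49 44 36 28 26 26 26 26 26 26 26 25 26 26 26 25 26 39 55 59 50 41 38 44 50 53 54 53
301 79 79 79 78 77 76 70 60 51 50 50 50 48 40 32 27 26 26 26 26 26 26 25 26 26 27 26 24 26 41 57 62 54 39 31 39 49 53 53 54
302 79 77 75 71 66 64 64 57 51 50 50 50 46 3
[... 2727 characters left out ...]
82 81 79 75 73 75 75 70 64 58 54 55 55 56 57 58 59 56 52 48 49 52 53 53 61 72 79
335 82 82 81 78 75 78 81 82 82 82 82 82 82 82 82 82 81 80 81 80 77 74 69 66 63 60 57 55 55 55 53 50 48 50 52 53 55 63 74 79
336 82 82 80 76 76 79 82 82 82 82 82 82 82 82 82 82 82 82 82 79 74 72 73 74 73 70 65 60 57 56 53 49 47 50 53 53 57 64 70 75
337 82 81 78 75 78 81 82 82 82 81 82 81 82 81 82 82 82 82 80 72 61 57 62 69 75 78 75 70 66 62 56 49 48 51 53 56 59 60 63 71
338 82 80 76 76 79 82 82 82 82 82 82 82 82 82 82 82 82 82 79 69 53 41 43 58 73 80 81 79 78 74 66 57 54 56 61 65 67 64 63 71
339 81 79 76 78 81 82 82 82 82 81 82 82 81 82 82 82 82 82 80 74 66 56 50 59 74 81 82 82 82 79 74 70 67 67 73 76 77 74 72 76
```

Emit:
{"fn": "drive_tool", "kwargs": {"rows": [[0,0,0,0,0,0.0015,0],[0,0,0,0,0,0,0],[0,0,0,0,0,0,0],[0,0,0,0,0,0,0],[0,0,0,0,0,0,0]]}}

```text
time_s: 17.95
tcp_pos: [0.4732, 0.1729, 0.0635]
ee_rot: [3.141, 0.0, -3.083]
wrist_force: [0.2, 0.2, -0.8]
opening: 0.365
grip_force: 39.9
```

Emit:
{"fn": "drive_tool", "kwargs": {"rows": [[0,0,0,0,0,0,0],[0,0,0,0,0,0,0],[0,0,0,0,0,0,0],[0,0,0,0,0,0,0],[0,0,0,0,0,0,0]]}}

```text
time_s: 18.37
tcp_pos: [0.4732, 0.1729, 0.0635]
ee_rot: [3.142, 0.0, -3.083]
wrist_force: [0.2, 0.3, -0.9]
opening: 0.371
grip_force: 39.9
```

```bash
python3 tog.py | head -3; python3 go.py .4738 .1728 .0637 3.2; python3 -c "
from plant import close_job
print(close_job())"
```

```text
[0.4732 0.1729 0.0635] [ 0.16  0.3  -0.93]
then 260 314.6384615384615 382.5346153846154
now 243 314.5514403292181 382.4732510288066
t 18.42 p [0.4733 0.1729 0.0635] rpy [ 3.1415e+00  1.0000e-04 -3.0834e+00] F [-0.5  0.2 -0.6] op 0.371 grip 39.9
tool shift [-0.0005 -0.0001 -0.0002] norm 0.0006
turn [ 0.    0.   -0.01]
the job is handed in; nothing more can be done
None
```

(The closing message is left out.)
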